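# Open the weighted gate of the pot lane and push the pots through

## Task

Push the yellow weight of the pot lane's gate away from you, over its balance point, so that the striped gate arm swings up and stays raised by itself. Then, with the fingers behind it, slide the stack of terracotta pots along the lane, past the raised gate and up to the yellow end stop, and move clear. Only push: pinch and lift nothing, keep the pots upright in the lane, do not force them past a lowered arm, and leave everything else on the table where it stands.

Things in the scene. Friction and masses are not known exactly. Their poses are not given: they have to be found in the camera images.
- pot_lane: Fixed plywood pot lane on the table, board 100 x 360 x 8 mm; pose varies. Origin: underside, on the centre line, right below the gate arm. y runs along the lane: pots start at +y, end stop at -y. x points across it, away from the robot, to the gate post. Pots slide on the board (top z = 8 mm) between aluminium rails, 68 mm apart inside, 8 mm wide, tops at z = 30 mm, y = -155 to +190 mm.
- gate_arm (a joint): Gate arm angle (rad) about the hinge. 0: lowered, arm level across the lane, barring it. Grows as the arm swings up. Balance point about 0.67: below it the arm falls back to 0, beyond it it swings on by its own weight to the stop at 1.9 (leaning away from the lane, clear of it) and stays. Moving part about 0.45 kg; a level push of 2 to 6 N on the weight starts it from 0.
- weight (a point): Centre of the yellow weight: cylinder 40 mm across, 34 mm wide, axis along the lane's y, on a 10 mm thick lever, 100 mm from the hinge axis, turning with the arm. Lowered: x = 59, y = -70, z = 169 mm of the lane (lever 15 degrees short of upright). A level push to +x with fingertips 60 mm above the hinge carries weight, then lever, over; tips 40 to 50 mm past the hinge axis are beyond balance.
- beam_tip (a point): Outer end of the red and white striped gate arm: bar 12 mm wide, 18 mm high, tip 148 mm from the hinge axis. Lowered: x = -63, y = 0, z = 72 mm of the lane, lying in a grey forked rest (at x = -47 mm, 72 mm high, 22 mm wide, fixed to the lane). It swings in the lane's plane y = 0, beside the weight, which swings in the plane y = -70 mm.
- hinge (a point): Point on the gate's hinge axis (level, parallel to the lane's y) inside the grey post: x = 85, y = -35, z = 72 mm of the lane. It does not move. The post is 28 x 26 mm, its top at z = 90 mm. A short stop pin stands out of it on the far side.
- clay_pot: Stack of nested terracotta plant pots, one loose object, 0.06 kg, 82 mm high, 68 mm across the rims, narrower at the foot. Origin: centre of underside, z up. It stands on the lane's board between the rails, 75 to 115 mm on the +y side of the gate arm. Pushed 30 to 45 mm above the board it slides without tipping.
- green_jar: Bystander: seed jar with green lid, 52 mm in diameter, 69 mm high, left of the lane's open end. Origin: centre of underside.
- red_jar: Bystander: seed jar with red lid, 52 mm in diameter, 69 mm high, left of the lane's open end. Origin: centre of underside.
- black_pot: Bystander: empty black plant pot, 68 mm in diameter, 58 mm high, left of the lane's open end. Origin: centre of underside.
- climate_meter: Bystander: small white room meter, 42 x 62 x 58 mm, to the right, beyond the end stop. Origin: centre of underside.
- end_stop (a point): Middle of the inner face of the yellow end stop, a cross block 84 mm wide, 12 mm thick, top at z = 44 mm; the point is at x = 0, y = -152, z = 26 mm of the lane. The touching pots' origin is about 27 mm from it along y. Pots fully home may stop up to 30 mm short of touching.
Mind the look-alikes: they are no part of the job. Leave any blue look-alike of the clay_pot alone.

How it is judged:
By the outcome, as a careful person would: the job done as asked, in the order asked, and still so for the second after the job is handed in, with the robot touching nothing.
It also fails if it takes over 50 s, if anything falls off the work surface, if the arm or the gripper's body presses on something with over 40 N, if the wrist force passes 120 N, or if a joint passes its speed limit or range.

## Robot

A 6-joint arm with a two-finger parallel gripper is mounted at the origin on the work surface; the furniture and walls round the work are solid. World frame = base frame: x ahead of the robot, y to its left, z up, the work surface at z = 0. Lengths are in m, angles in rad, forces in N, time in s.
With the tool pointing down it reaches from about 0.25 to 0.775 m from the base axis. Payload 4 kg.
Tool frame: the origin (TCP) lies midway between the tips of the shut fingers; the grasp point (between the pads) lies env.pinch_z behind it (env.pinch_z is the distance from the TCP to the grasp point, in m); z points along the fingers, y is the line along which they close (so a half turn about z gives the same grasp; the last joint's range is limited). The gripper opens to 94 mm and grips with 3 to 60 N. Pads are 16 mm wide; open, the fingers measure 119 mm over their backs; the gripper's body (75 mm by 177 mm) begins 78 mm behind the grasp point.
Start: joints at [-1.228, 0.087, 1.371, -0, 1.684, -0.103], TCP at [0.237, -0.496, 0.206] pointing down, gripper open.
Joint ranges: [-3.1, 3.1], [-0.76, 2.03], [0.27, 2.55], [-1.08, 4.22], [0.17, 2.65], [-2.57, 2.57]. Speed limits (rad/s): [2.79, 2.79, 3.14, 3.14, 3.14, 3.14].

## Interface

Orientations are given as a unit quaternion [x, y, z, w].
In Python, from plant import env gives the robot as it stands.
- The arm moves only by the shell command python3 -m handwheel 'ROWS'. ROWS is a JSON object of lists of equal length, an entry for each row: "offset": the shift along the tool's x, y, z in cm, a list of three; "spin": the turn about the tool's z in degrees; "jaw": the opening in per cent of the stroke, from 0 (shut) to 100 (fully open). In form: {"offset": [[tx, ty, tz], ...], "spin": [spin, ...], "jaw": [jaw, ...]}. A call has exactly 5 rows; each row is the pose to reach, as a shift and turn from the pose commanded when the call began, along the tool's axes at that moment; what a row does not reach only later rows make up. A row lasts 1/8 s, in which the tool goes at most 62.5 mm and 10.7 degrees, less where a joint would pass 70% of its speed; a pose out of reach is approached as far as the arm can. A call with a gripper value outside its range is refused whole. The fingers move at their own pace and stop on an object; the grip force is fixed at half the most. Time passes only in rows, so rows that repeat a pose let the fingers close, or fill a call up. It gives the time, the measured TCP pose, the force, the opening and the grip force at its end, in the units of the state.
- env.sense(): the state, without advancing time (a new reading comes with each control period).
- env.grab_frame(name): name is "scene" or "side" or "wrist"; returns a dict with "image" (384x512x3 uint8, red, green, blue), "depth" (384x512 float32, m along the optical axis (not along the pixel's ray), 0 where there is no reading), "mtx" (3x3 intrinsics, pixels), "distortion" ([k1, k2, p1, p2, k3] as OpenCV has them; the pictures are not rectified), "view" (4x4, takes a point from world to camera coordinates). Camera axes: x right, y up, looking along -z (the intrinsics and any distortion apply to the point x, -y, -z); pixel columns grow to the right and rows downward; lengths in m; the calibration is good to about 2 mm. A picture is of the moment at which its call begins.
- env.hand_in(): hands the job in; it is judged then, once.
Trained networks look in a picture, given as the dict that the camera call returned (one of the last four; its "shot" number tells which), for a name from the list of things; names that differ only in an ending like _2 or _b are one class to them, and where a whole thing is asked for, a point or a joint stands for the part that bears it (a point fixed in the world has none). Each returns a list of dicts, best first, with "confidence" (0 to 1); they miss things now and then, are a little off and sometimes report something else, mostly with a low value. They report only what shows in the picture. A call takes as long as a camera call. They do not tell look-alikes from the thing itself.
- env.spot_in(picture, target): "bbox" ([left, top, width, height] in pixels, round what is visible of it).
- env.trace(picture, target): "mask" (384x512 bool, what is visible of it) and "bbox" ([left, top, width, height] in pixels, round what is visible of it).
- env.place_of(picture, target): "position" ([column, row] in pixels: a listed point, or the origin of a listed thing).
The state is a dict: "clock": time; "q": joint angles; "joint_velocities": joint speeds; "joint_efforts": joint torques, N m; "ee_pos": TCP position; "tcp_rot": TCP orientation; "force": force on the tool from outside, world axes, zero at the start; "wrist_torque": the same for the moment, N m; "finger_gap": finger opening in m; "finger_force": force on a finger pad.
Only numpy, scipy, OpenCV 4.12 (cv2) and the standard library are available. Lean on these libraries where they do the work, as an engineer would, in place of code of your own. Each camera call takes 0.05 s, during which the arm holds its last target. There are 200 camera calls.

## Working session

There is one attempt and no reset: what is moved stays moved. The work goes in short steps, Python scripts to look and compute and a shell command to move; the robot and the scene stay as the last step left them, time stands still between calls to the robot, and variables do not carry over. Pictures are saved under pics/ and viewed, at most 11 in all, crops included, and the job is handed in when it is done.

```bash
mkdir -p pics
cat > h.py <<'E'
import numpy as np, cv2
from plant import env
def px2w(f,p,z=None,depth=None):
    K=np.array(f["mtx"]);d=np.array(f["distortion"]);V=np.array(f["view"])
    u=cv2.undistortPoints(np.array([[p]],float),K,d)[0,0]
    R=V[:3,:3];c=-R.T@V[:3,3]
    ray=R.T@np.array([u[0],-u[1],-1.0])
    if z is not None: return c+ray*(z-c[2])/ray[2]
    if depth is not None: return c+ray*depth
    return c,ray/np.linalg.norm(ray)
def tri(rs):
    A=np.zeros((3,3));b=np.zeros(3)
    for c,r in rs:
        P=np.eye(3)-np.outer(r,r);A+=P;b+=P@c
    x=np.linalg.solve(A,b)
    return x,[float(np.linalg.norm((np.eye(3)-np.outer(r,r))@(x-c))) for c,r in rs]
def w2px(f,X):
    V=np.array(f["view"]);P=V[:3,:3]@np.array(X)+V[:3,3];P=P*[1,-1,-1]
    return cv2.projectPoints(P.reshape(1,3),np.zeros(3),np.zeros(3),np.array(f["mtx"]),np.array(f["distortion"]))[0].ravel()
E
python3 - <<'E'
from h import *
np.set_printoptions(precision=4,suppress=True)
fs={n:env.grab_frame(n) for n in("scene","side")}
for n,f in fs.items(): cv2.imwrite(f"pics/{n}0.png",f["image"][:,:,::-1])
for t in "clay_pot weight beam_tip hinge end_stop pot_lane green_jar red_jar black_pot climate_meter".split():
    rs={}
    for n,f in fs.items():
        r=env.place_of(f,t)[:3]
        rs[n]=r
        print(t,n,[(np.round(a["position"]).tolist(),round(a["confidence"],2)) for a in r])
    if all(rs.values()):
        print("   ",*tri([px2w(fs[n],rs[n][0]["position"]) for n in fs]))
s=env.sense();print(s["ee_pos"],s["tcp_rot"],s["clock"],env.pinch_z)
E
```

```text
clay_pot scene [([287.0, 283.0], 0.88), ([253.0, 203.0], 0.61)]
clay_pot side [([264.0, 208.0], 0.88), ([192.0, 291.0], 0.68)]
    [ 0.3124 -0.2169  0.0605] [0.14218293248225258, 0.14218293248225247]
weight scene [([303.0, 172.0], 0.84)]
weight side [([304.0, 204.0], 0.62)]
    [ 0.5032 -0.1551  0.1648] [0.0008800021600227911, 0.00088000216002282]
beam_tip scene [([267.0, 208.0], 0.9)]
beam_tip side [([252.0, 218.0], 0.81)]
    [ 0.3741 -0.1044  0.0684] [0.000864959495473891, 0.00086495949547385]
hinge scene [([293.0, 182.0], 0.93)]
hinge side [([306.0, 220.0], 0.58)]
    [ 0.5272 -0.1132  0.0743] [0.009395839123202023, 0.009395839123201903]
end_stop scene [([314.0, 223.0], 0.68)]
end_stop side [([285.0, 269.0], 0.87)]
    [ 0.4579 -0.2425  0.0128] [0.002082203821094759, 0.00208220382109465]
pot_lane scene [([275.0, 212.0], 0.56)]
pot_lane side [([273.0, 234.0], 0.64)]
    [ 0.4373 -0.0999 -0.0015] [0.0024121940976163407, 0.002412194097616402]
green_jar scene []
green_jar side [([260.0, 158.0], 0.68)]
red_jar scene []
red_jar side [([246.0, 139.0], 0.8), ([233.0, 154.0], 0.34)]
black_pot scene []
black_pot side [([232.0, 153.0], 0.55)]
climate_meter scene [([360.0, 241.0], 0.44)]
climate_meter side [([306.0, 317.0], 0.91), ([308.0, 221.0], 0.35)]
    [ 0.4914 -0.3976  0.0037] [0.004647791365708654, 0.004647791365708665]
[ 0.2372 -0.4963  0.2055] [0.9753 0.221  0.     0.    ] 1.1 0.0188
```

View pics/scene0.png

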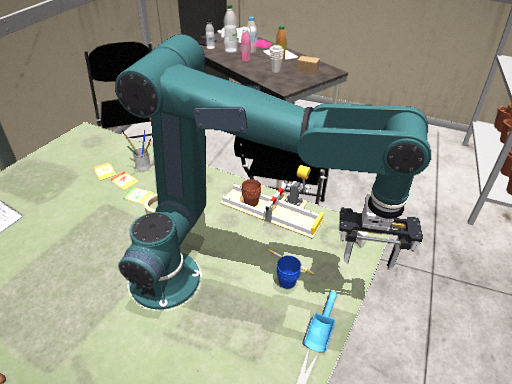

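View pics/side0.png

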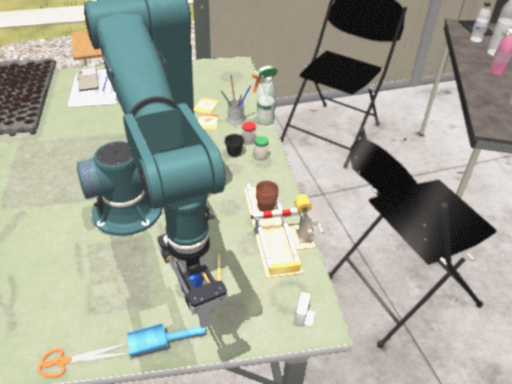

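Candidates for the pots: the terracotta stack in the lane (scene 251,192; side 266,195), the blue pot on the table (scene 288,272; side 195,280), and the black pot (side 234,145). I choose the terracotta stack in the lane. The gate is lowered, with the yellow weight at scene (303,172) and side (304,203). Next I fit the lane pose and check it in a crop.

```bash
cat > fit.py <<'E'
from h import *
from scipy.optimize import least_squares
np.set_printoptions(precision=4,suppress=True)
M={"weight":(59,-70,169),"beam_tip":(-63,0,72),"hinge":(85,-35,72),"end_stop":(0,-152,26),"pot_lane":(0,0,0)}
fs={n:env.grab_frame(n) for n in("scene","side")}
obs=[]
for n,f in fs.items():
    for t in M:
        r=env.place_of(f,t)
        if r: obs.append((n,t,np.array(r[0]["position"])))
T=lambda p,m:np.array([p[0]+np.cos(p[2])*m[0]-np.sin(p[2])*m[1],p[1]+np.sin(p[2])*m[0]+np.cos(p[2])*m[1],m[2]])
res=lambda p:np.concatenate([w2px(fs[n],T(p,np.array(M[t])/1000))-o for n,t,o in obs])
s=least_squares(res,[.437,-.1,-.1],loss="soft_l1",x_scale=[.01,.01,.05])
print("lane",s.x,"yaw deg",np.degrees(s.x[2]))
for (n,t,o),e in zip(obs,s.fun.reshape(-1,2)):print(n,t,e)
pot=[]
for n,f in fs.items():
    r=env.place_of(f,"clay_pot");L=w2px(f,T(s.x,(0,.095,.008)));
    b=min(r,key=lambda a:np.linalg.norm(np.array(a["position"])-L))
    X=px2w(f,b["position"],z=.008);c,si=np.cos(s.x[2]),np.sin(s.x[2]);d=X[:2]-s.x[:2]
    print(n,"pot px",b["position"],"world",X,"lane",[c*d[0]+si*d[1],-si*d[0]+c*d[1]])
ims=[]
for n,(u,v) in {"scene":(272,200),"side":(280,225)}.items():
    im=fs[n]["image"][:,:,::-1].copy()
    im=cv2.resize(im[v-65:v+65,u-65:u+65],(390,390),interpolation=2)
    f=fs[n]
    for m in [(-34,-155,30),(-34,190,30),(34,190,30),(34,-155,30),(85,-35,90),(59,-70,169),(-63,0,72)]:
        q=(w2px(f,T(s.x,np.array(m)/1000))-[u-65,v-65])*3
        cv2.circle(im,tuple(int(a) for a in q),3,(255,0,255),1)
    ims.append(im)
cv2.imwrite("pics/crop1.png",np.hstack(ims))
E
python3 fit.py
```

```text
lane [ 0.4323 -0.103   0.1136] yaw deg 6.509828337763595
scene beam_tip [-1.0262  2.2796]
scene hinge [6.7123 5.0395]
scene end_stop [-2.2986 -1.0542]
scene pot_lane [-1.4252  2.6755]
side weight [2.0918 0.0037]
side beam_tip [1.0242 0.8666]
side hinge [ 0.9622 -0.3304]
side end_stop [-0.2725 -1.4781]
side pot_lane [-0.6648  2.2569]
scene pot px [252.5, 202.0] world [ 0.4261 -0.0071  0.008 ] lane [np.float64(0.0047829578369894665), np.float64(0.0959642286071146)]
side pot px [262.9, 208.9] world [ 0.4111 -0.0083  0.008 ] lane [np.float64(-0.010285473197639308), np.float64(0.0964879846822906)]
```

View pics/crop1.png

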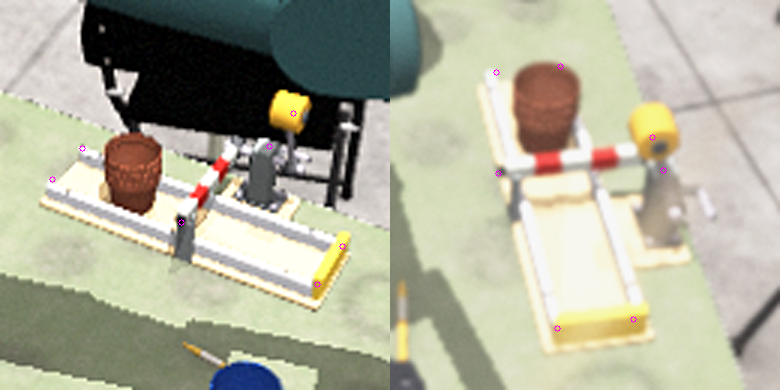

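The crop confirms it: brown stack in the lane (left crop 133,170), lowered striped arm, and yellow weight at (290,112). The fit's yaw looks about 1.5° too small; direct triangulation gives about 8.2°. I'll move up and over, turning so the fingers line up across the lane, and then measure with the wrist camera.

```bash
python3 -m handwheel '{"offset": [[0,0,-6],[4,-2.5,-10],[9,-6,-12],[14,-9,-13],[18,-12,-13]], "spin": [-10,-20,-30,-40,-50], "jaw": [0,0,0,0,0]}'; python3 -c "
from h import *
s=env.sense();print(s['ee_pos'],s['tcp_rot'],s['q'],s['force'])"
```

```text
clock: 2.42
ee_pos: [0.349, -0.3089, 0.3371]
tcp_rot: [0.789, 0.615, 0.0, 0.002]
force: [0.3, 0.2, 0.1]
finger_gap: 0.0474
finger_force: 0.0
[ 0.34898129 -0.30888171  0.33707025] [7.88520783e-01 6.15005729e-01 2.72339858e-04 1.68926204e-03] [-8.46521524e-01 -9.10252404e-02  1.28960772e+00  3.58834460e-04
  1.93960441e+00 -6.00384014e-01] [0.28955699 0.1892286  0.06668367]
```

```bash
python3 -m handwheel '{"offset": [[5,1.5,0],[10,3.5,0],[15.7,5.1,0],[15.7,5.1,0],[15.7,5.1,0]], "spin": [-8,-16,-22.5,-22.5,-22.5], "jaw": [0,0,0,0,0]}'
cat > fit2.py <<'E'
from h import *
from scipy.optimize import least_squares
np.set_printoptions(precision=4,suppress=True)
M={"weight":(59,-70,169),"beam_tip":(-63,0,72),"hinge":(85,-35,72),"end_stop":(0,-152,26),"pot_lane":(0,0,0)}
fs={n:env.grab_frame(n) for n in("scene","side","wrist")}
cv2.imwrite("pics/w2.png",fs["wrist"]["image"][:,:,::-1])
obs=[]
for n,f in fs.items():
    for t in M:
        r=env.place_of(f,t)
        if r and r[0]["confidence"]>.4: obs.append((n,t,np.array(r[0]["position"])))
T=lambda p,m:np.array([p[0]+np.cos(p[2])*m[0]-np.sin(p[2])*m[1],p[1]+np.sin(p[2])*m[0]+np.cos(p[2])*m[1],m[2]])
res=lambda p:np.concatenate([(w2px(fs[n],T(p,np.array(M[t])/1000))-o)/(4 if n=="wrist" else 1.5) for n,t,o in obs])
s=least_squares(res,[.437,-.1,.14],loss="soft_l1",x_scale=[.01,.01,.05])
print("lane",s.x,"yaw deg",np.degrees(s.x[2]))
for (n,t,o),e in zip(obs,s.fun.reshape(-1,2)):print(n,t,o,e)
for n,f in fs.items():
  for b in env.place_of(f,"clay_pot"):
    X=px2w(f,b["position"],z=.008);c,si=np.cos(s.x[2]),np.sin(s.x[2]);d=X[:2]-s.x[:2]
    print(n,"pot px",b["position"],b["confidence"],"world",X,"lane",[c*d[0]+si*d[1],-si*d[0]+c*d[1]])
for n in fs:
  for t in ["weight","beam_tip","end_stop"]:
    for a in env.trace(fs[n],t)[:1]:
        m=a["mask"];ys,xs=np.nonzero(m);z=fs[n]["depth"][m];z=z[z>0]
        if len(z): print(n,t,"mask c",xs.mean(),ys.mean(),"surf",px2w(fs[n],(xs.mean(),ys.mean()),depth=np.median(z)))
E
python3 fit2.py
```

```text
clock: 3.05
ee_pos: [0.4363, -0.1713, 0.3355]
tcp_rot: [0.656, 0.755, -0.0, 0.0]
force: [0.4, 0.2, 0.3]
finger_gap: 0.0002
finger_force: 0.0
lane [ 0.4318 -0.098   0.1323] yaw deg 7.579466942517106
scene weight [301.3 173.2] [ 1.355 -0.833]
scene beam_tip [266.9 205.9] [-0.3488  1.8352]
scene hinge [293.8 183.3] [0.608  2.5415]
scene end_stop [315.  221.8] [0.0451 0.6435]
scene pot_lane [272.  213.2] [ 1.425  -0.0283]
side weight [303.5 208.7] [-0.6098 -3.1008]
side beam_tip [251.2 216.4] [-0.1555  0.3372]
side hinge [303.  221.9] [ 1.5841 -1.3496]
side end_stop [284.  269.6] [-0.0377 -2.0432]
side pot_lane [271.  230.3] [0.5092 1.2082]
wrist weight [303.7 181.7] [ 0.2082 -0.6583]
wrist beam_tip [214.8 123.5] [-0.2782 -0.5473]
wrist hinge [311.4 144.4] [-0.0328  0.3063]
wrist end_stop [255.3 211.6] [-0.1723 -0.241 ]
wrist pot_lane [258.2 122.5] [-0.7496  0.0225]
scene pot px [287.8, 280.3] 0.75 world [ 0.2114 -0.2972  0.008 ] lane [np.float64(-0.2448186884877179), np.float64(-0.16831192625832025)]
scene pot px [252.7, 202.8] 0.7 world [ 0.4231 -0.0103  0.008 ] lane [np.float64(0.0029
[... 709 characters left out ...]
ask c 291.5441595441595 184.92022792022792 surf [ 0.4724 -0.135   0.1198]
scene end_stop mask c 281.2295693455409 206.06171583587656 surf [ 0.4483 -0.1152  0.0312]
side weight mask c 290.43338954468805 210.56661045531197 surf [ 0.4756 -0.1245  0.1119]
side beam_tip mask c 289.94055944055947 211.86829836829835 surf [ 0.4781 -0.104   0.0871]
side end_stop mask c 281.5208214489447 234.31374786081005 surf [ 0.4546 -0.1396  0.0343]
wrist weight mask c 291.8589327146172 151.56519721577726 surf [ 0.4898 -0.1332  0.0932]
wrist beam_tip mask c 292.29276637341155 152.54447702834798 surf [ 0.4905 -0.1344  0.0945]
wrist end_stop mask c 266.54834914331934 125.87543201706008 surf [ 0.4513 -0.1011  0.0201]
```

View pics/w2.png

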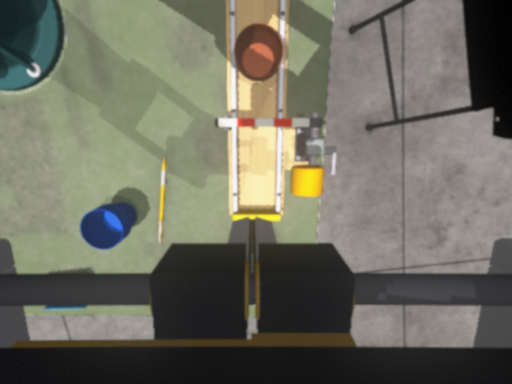

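Wrist view: weight at (307,181), end stop (256,216), stack (258,52), arm level at y=122, and the blue pot (107,222) well off to the side. The lane is at about (0.4325, -0.098), yaw 7.7°. The fingers are already lined up to the left of the weight, so I'll descend to z = 0.132.

```bash
python3 -m handwheel '{"offset": [[0.2,0,5],[0.2,0,10],[0.2,0,15],[0.2,0,20.4],[0.2,0,20.4]], "spin": [0,0,0,0,0], "jaw": [0,0,0,0,0]}'
python3 -m handwheel '{"offset": [[0,1.5,0],[0,3,0],[0,4.5,0],[0,6,0],[0,7.5,0]], "spin": [0,0,0,0,0], "jaw": [0,0,0,0,0]}'
```

```text
clock: 5.18
ee_pos: [0.4323, -0.1671, 0.1262]
tcp_rot: [0.656, 0.755, -0.001, -0.006]
force: [-0.2, -0.1, 0.4]
finger_gap: 0.0004
finger_force: 0.0
clock: 5.8
ee_pos: [0.5118, -0.1585, 0.1318]
tcp_rot: [0.656, 0.755, 0.0, 0.0]
force: [-0.8, 0.1, 1.8]
finger_gap: 0.0003
finger_force: 0.7
```

```bash
python3 -m handwheel '{"offset": [[0,1.3,0],[0,2.6,0],[0,3.9,0],[0,5.2,0],[0,6.2,0]], "spin": [0,0,0,0,0], "jaw": [0,0,0,0,0]}'
python3 - <<'E'
from h import *
f=env.grab_frame("side");g=env.grab_frame("wrist")
cv2.imwrite("pics/s3.png",np.hstack([cv2.resize(f["image"][130:300,200:370],(384,384)),g["image"][:,64:448]])[:,:,::-1])
E
```

```text
clock: 6.42
ee_pos: [0.5729, -0.1498, 0.1316]
tcp_rot: [0.656, 0.755, 0.0, 0.0]
force: [-0.8, 0.0, -0.2]
finger_gap: 0.0005
finger_force: 0.0
```

View pics/s3.png

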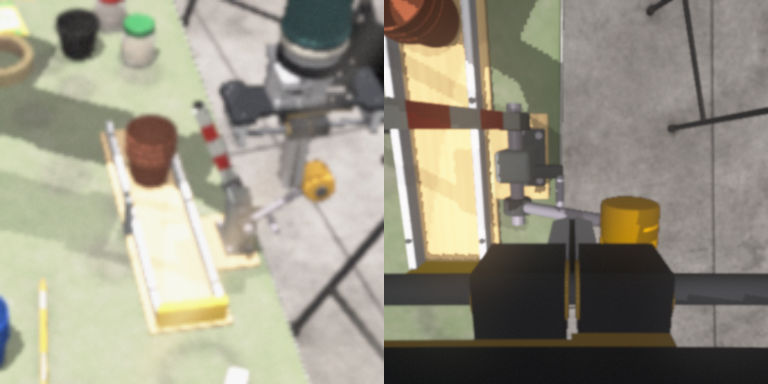

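The side crop shows the arm swung up (215,150) and the weight fallen over the far side (317,180). I'll retract and rise.

```bash
python3 -m handwheel '{"offset": [[0,-4,0],[0,-8,0],[0,-13,0],[0,-13,-5],[0,-13,-11]], "spin": [0,0,0,0,0], "jaw": [0,0,0,0,0]}'
python3 -m handwheel '{"offset": [[0,0,-3],[4,0,-3],[9,0,-3],[14,0,-3],[19,0,-3]], "spin": [0,10,20,30,40], "jaw": [0,0,0,0,0]}'
python3 - <<'E'
from h import *
f=env.grab_frame("side");cv2.imwrite("pics/s4.png",cv2.resize(f["image"][100:330,180:410],(500,500))[:,:,::-1])
s=env.sense();print(s["ee_pos"],s["tcp_rot"],s["q"])
for n in("side","wrist"):
  f=env.grab_frame(n)
  for t in("clay_pot","green_jar","red_jar","black_pot"):
    print(n,t,[(px2w(f,b["position"],z=.008 if t=="clay_pot" else 0).round(3),round(b["confidence"],2)) for b in env.place_of(f,t)])
E
```

```text
clock: 7.15
ee_pos: [0.4403, -0.1673, 0.2398]
tcp_rot: [0.656, 0.755, -0.001, -0.003]
force: [2.2, -0.4, 0.7]
finger_gap: 0.0006
finger_force: 0.0
clock: 7.78
ee_pos: [0.4166, 0.0176, 0.2719]
tcp_rot: [0.873, 0.488, 0.001, 0.0]
force: [1.1, 0.5, -0.6]
finger_gap: 0.0001
finger_force: 0.0
[0.41567364 0.02243501 0.27230928] [ 0.87253186  0.48855118  0.00167875 -0.00175441] [-0.08654179 -0.21762896  1.52693628  0.0049568   1.83147793  0.46467371]
side clay_pot [(array([ 0.416, -0.004,  0.008]), 0.77), (array([ 0.216, -0.31 ,  0.008]), 0.68)]
side green_jar [(array([0.42 , 0.248, 0.   ]), 0.82)]
side red_jar [(array([ 0.434, -0.092,  0.   ]), 0.73), (array([0.367, 0.375, 0.   ]), 0.65)]
side black_pot [(array([0.327, 0.277, 0.   ]), 0.81), (array([ 0.646, -0.089,  0.   ]), 0.46)]
wrist clay_pot [(array([ 0.42 , -0.004,  0.008]), 0.7)]
wrist green_jar [(array([0.423, 0.266, 0.   ]), 0.96), (array([ 0.435, -0.104,  0.   ]), 0.41)]
wrist red_jar []
wrist black_pot [(array([0.332, 0.288, 0.   ]), 0.89)]
```

View pics/s4.png

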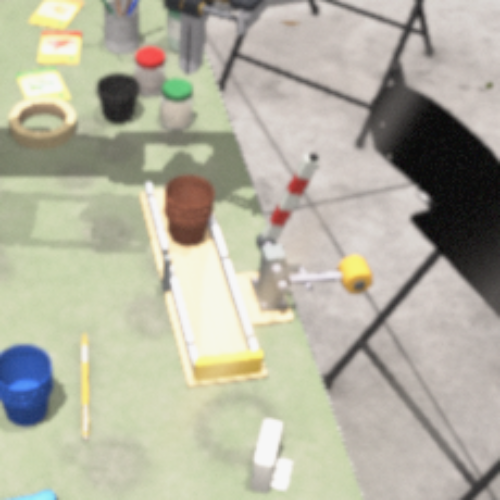

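The gate stays raised: arm at (295,195), weight level at (355,272). The stack stands upright at (190,210). Now I'll go behind the stack, complete the turn and descend.

```bash
python3 -m handwheel '{"offset": [[1.4,-1.2,0],[2.7,-2.4,0],[2.7,-2.4,0],[2.7,-2.4,0],[2.7,-2.4,0]], "spin": [10,20,30,40,50.3], "jaw": [0,0,0,0,0]}'
python3 - <<'E'
from h import *
s=env.sense();print(s["ee_pos"],s["tcp_rot"])
f=env.grab_frame("wrist");print([(px2w(f,b["position"],z=.008).round(3),b["confidence"]) for b in env.place_of(f,"clay_pot")])
p=np.array(s["ee_pos"]);
cv2.circle(f["image"],tuple(int(a) for a in w2px(f,[p[0],p[1],.046])),4,(255,0,255),2)
cv2.imwrite("pics/w5.png",f["image"][:,:,::-1])
E
```

```text
clock: 8.95
ee_pos: [0.4108, 0.0513, 0.2714]
tcp_rot: [0.997, 0.071, -0.0, 0.0]
force: [0.6, -0.5, 0.2]
finger_gap: 0.0004
finger_force: 0.0
[0.4108164  0.0513196  0.27138016] [ 9.97480098e-01  7.09467517e-02 -9.66947774e-05  5.97679414e-05]
[(array([ 0.424, -0.008,  0.008]), 0.7), (array([ 0.211, -0.294,  0.008]), 0.62), (array([0.387, 0.353, 0.008]), 0.2)]
```

View pics/w5.png

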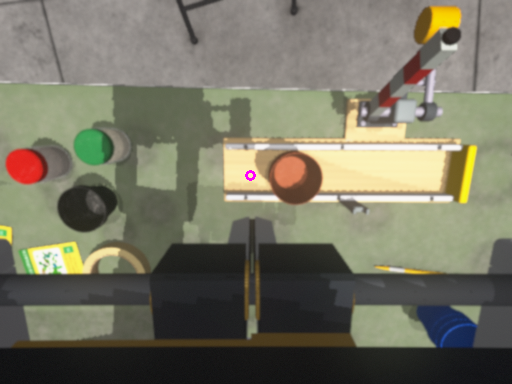

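Wrist view: the tip target (250,175) is in the middle of the lane, behind the stack (296,177). The raised arm (410,80) is clear of the lane. I'll descend with a bit more margin.

```bash
python3 -m handwheel '{"offset": [[0,-0.5,4],[0,-0.5,9],[0,-0.5,14],[0,-0.5,19],[0,-0.5,22.5]], "spin": [0,0,0,0,0], "jaw": [0,0,0,0,0]}'
python3 -m handwheel '{"offset": [[0,0.6,0],[0,1.2,0],[0,1.8,0],[0,2.4,0],[0,3,0]], "spin": [0,0,0,0,0], "jaw": [0,0,0,0,0]}'
python3 - <<'E'
from h import *
f=env.grab_frame("side");g=env.grab_frame("wrist");cv2.imwrite("pics/s6.png",np.hstack([cv2.resize(f["image"][160:290,220:350],(384,384)),g["image"][:,64:448]])[:,:,::-1])
E
```

```text
clock: 9.68
ee_pos: [0.4087, 0.0564, 0.044]
tcp_rot: [0.997, 0.076, -0.001, -0.0]
force: [0.6, 0.4, 0.9]
finger_gap: 0.0007
finger_force: 0.0
clock: 10.3
ee_pos: [0.4151, 0.0266, 0.0473]
tcp_rot: [0.997, 0.074, 0.001, 0.0]
force: [0.2, 0.8, -0.1]
finger_gap: 0.0005
finger_force: 0.2
```

View pics/s6.png

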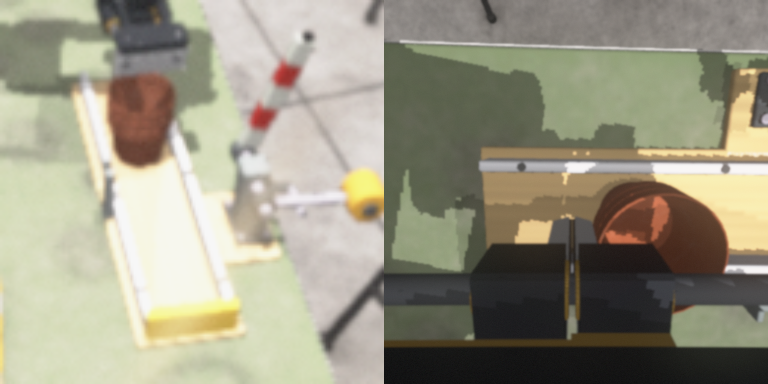

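The stack is upright and in contact with the fingers: side crop (140,115), wrist crop (665,245). I'll keep pushing steadily.

```bash
python3 -m handwheel '{"offset": [[0,1,0],[0,2,0],[0,3,0],[0,4,0],[0,5,0]], "spin": [0,0,0,0,0], "jaw": [0,0,0,0,0]}'
python3 - <<'E'
from h import *
f=env.grab_frame("side");g=env.grab_frame("scene");cv2.imwrite("pics/s7.png",np.hstack([cv2.resize(f["image"][160:290,220:350],(384,384)),cv2.resize(g["image"][135:265,207:337],(384,384))])[:,:,::-1])
E
```

```text
clock: 11.02
ee_pos: [0.4218, -0.0232, 0.0464]
tcp_rot: [0.997, 0.074, -0.0, 0.0]
force: [-0.2, 0.5, 1.1]
finger_gap: 0.0005
finger_force: 0.2
```

View pics/s7.png

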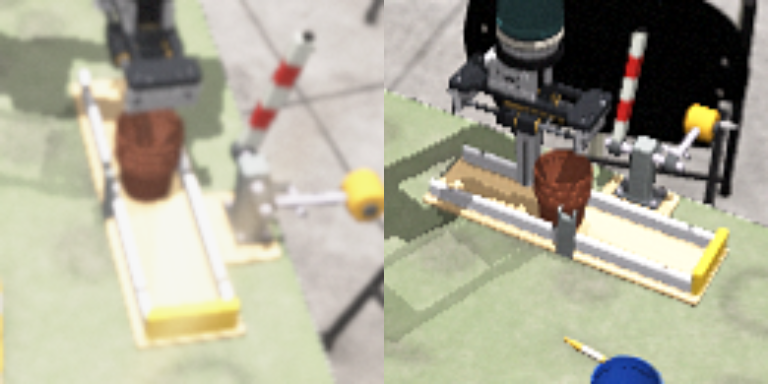

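Upright and sliding straight (scene crop 562,185). I'll continue to near the stop, ending slowly.

```bash
python3 -m handwheel '{"offset": [[0,1.4,0],[0,2.8,0],[0,4.2,0],[0,5.6,0],[0,7,0]], "spin": [0,0,0,0,0], "jaw": [0,0,0,0,0]}'
python3 -m handwheel '{"offset": [[0,1.3,0],[0,2.6,0],[0,3.8,0],[0,5,0],[0,6,0]], "spin": [0,0,0,0,0], "jaw": [0,0,0,0,0]}'
python3 - <<'E'
from h import *
c,s=np.cos(.135),np.sin(.135)
for n in("side","scene"):
  g=env.grab_frame(n)
  for b in env.place_of(g,"clay_pot")[:2]:
    d=px2w(g,b["position"],z=.008)[:2]-[.4325,-.098];print(n,b["position"],c*d[0]+s*d[1],c*d[1]-s*d[0])
f=env.grab_frame("side");g=env.grab_frame("scene");cv2.imwrite("pics/s8.png",np.hstack([cv2.resize(f["image"][160:290,220:350],(384,384)),cv2.resize(g["image"][135:265,207:337],(384,384))])[:,:,::-1])
E
```

```text
clock: 11.75
ee_pos: [0.4323, -0.0927, 0.0465]
tcp_rot: [0.997, 0.074, -0.0, 0.0]
force: [-0.1, 1.1, 0.4]
finger_gap: 0.0003
finger_force: 0.2
clock: 12.38
ee_pos: [0.4411, -0.1517, 0.0465]
tcp_rot: [0.997, 0.074, 0.0, 0.0]
force: [0.2, -0.3, 0.6]
finger_gap: 0.0004
finger_force: 0.2
side [277.2, 255.9] -0.006475186112823639 -0.09790140106808919
side [305.9, 220.8] 0.10714190786605762 0.02178348327200932
scene [287.9, 281.5] -0.2497029664674521 -0.16968338945588263
scene [302.5, 220.1] 0.007981943369498706 -0.10402928916780939
```

View pics/s8.png

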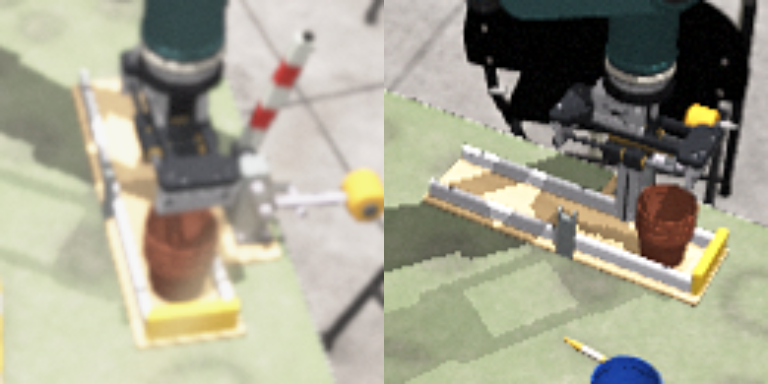

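Still upright, about 22–25 mm short of touching. I'll push slowly until contact.

```bash
python3 -m handwheel '{"offset": [[0,0.4,0],[0,0.8,0],[0,1.2,0],[0,1.6,0],[0,1.9,0]], "spin": [0,0,0,0,0], "jaw": [0,0,0,0,0]}'
python3 - <<'E'
from h import *
c,s=np.cos(.135),np.sin(.135)
for n in("side","scene"):
  g=env.grab_frame(n)
  for b in env.place_of(g,"clay_pot")[:2]:
    d=px2w(g,b["position"],z=.008)[:2]-[.4325,-.098];print(n,b["confidence"],c*d[0]+s*d[1],c*d[1]-s*d[0])
E
```

```text
clock: 13.3
ee_pos: [0.4439, -0.1701, 0.0465]
tcp_rot: [0.997, 0.074, -0.0, 0.0]
force: [0.1, 0.7, 0.2]
finger_gap: 0.0005
finger_force: 0.2
side 0.83 -0.004160160067513441 -0.12032664038442917
side 0.74 -0.2436139579546087 -0.18033912113575423
scene 0.64 -0.008513099241542404 -0.11523976070449819
scene 0.62 -0.2538490937563337 -0.16291248201543834
```

```bash
python3 -m handwheel '{"offset": [[0,0.2,0],[0,0.4,0],[0,-1,0],[0,-3,0],[0,-5,0]], "spin": [0,0,0,0,0], "jaw": [0,0,0,0,0]}'
python3 -m handwheel '{"offset": [[0,0,-5],[0,0,-10],[0,0,-15],[-3,0,-20],[-6,0,-20]], "spin": [0,0,0,0,0], "jaw": [0,0,0,0,0]}'
python3 - <<'E'
from h import *
f=env.grab_frame("side");g=env.grab_frame("scene");cv2.imwrite("pics/s9.png",np.hstack([cv2.resize(f["image"][120:330,180:390],(384,384)),cv2.resize(g["image"][135:265,207:337],(384,384))])[:,:,::-1])
c,s=np.cos(.135),np.sin(.135)
for b in env.place_of(f,"clay_pot")[:2]:
    d=px2w(f,b["position"],z=.008)[:2]-[.4325,-.098];print(c*d[0]+s*d[1],c*d[1]-s*d[0])
E
```

```text
clock: 14.12
ee_pos: [0.436, -0.1186, 0.0464]
tcp_rot: [0.997, 0.074, -0.0, -0.0]
force: [-0.4, 0.2, -0.6]
finger_gap: 0.0004
finger_force: 0.0
clock: 14.75
ee_pos: [0.3782, -0.1289, 0.2515]
tcp_rot: [0.997, 0.075, 0.004, 0.003]
force: [0.6, -0.2, -0.5]
finger_gap: 0.0008
finger_force: 0.0
-0.01048616716230226 -0.11356776343986115
-0.25144855478572475 -0.18163963815080195
```

View pics/s9.png

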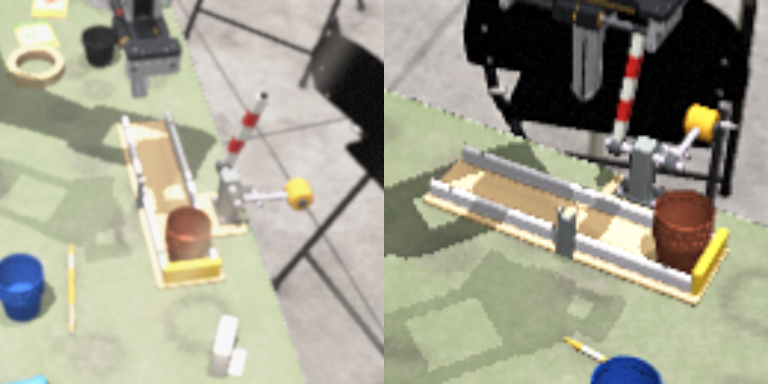

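The stack stands upright at the end stop (scene crop 683,230), the gate is still raised, and the robot is clear of everything.

```bash
python3 -m handwheel '{"offset": [[0,0,0],[0,0,0],[0,0,0],[0,0,0],[0,0,0]], "spin": [0,0,0,0,0], "jaw": [0,0,0,0,0]}' && python3 -c "
from plant import env
print(env.hand_in())"
```

```text
clock: 15.52
ee_pos: [0.3772, -0.1292, 0.2464]
tcp_rot: [0.997, 0.074, -0.0, -0.0]
force: [-0.6, 0.2, 0.0]
finger_gap: 0.0002
finger_force: 0.0
the job is handed in; nothing more can be done
None
```

The job is handed in: the gate arm was pushed over and stayed raised, and the pot stack was slid upright to within roughly 10 mm of touching the end stop (30 mm is allowed), with the robot moved clear at about 15.5 s; no verdict came back.

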